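# Find the fullest sugar tin by its weight and hold it up

## Robot

A 6-joint arm with a two-finger parallel gripper is mounted at the origin on the work surface. World frame = base frame: x ahead of the robot, y to its left, z up, the work surface at z = 0. Lengths are in m, angles in rad, forces in N, time in s.
With the tool pointing down it reaches from about 0.35 to 0.775 m from the base axis. Payload 7.3 kg.
Tool frame: the origin (TCP) lies at the very end of the fingers, on their centre line; the grasp point (between the pads) lies 19 mm behind it; z points along the fingers, y is the line along which they close (so a half turn about z gives the same grasp; the last joint's range is limited). The gripper opens to 92 mm and grips with 3 to 60 N. Pads are 19 mm wide; open, the fingers measure 130 mm over their backs; the gripper's body (75 mm by 190 mm) begins 47 mm behind the grasp point.
Start: joints at [1.173, 0.342, 1.524, -0, 1.275, -0.146], TCP at [0.131, 0.508, 0.227] pointing down, gripper open.
Joint ranges: [-2.53, 2.53], [-0.77, 2.02], [0.04, 2.7], [-1, 4.14], [0.28, 2.66], [-3.11, 3.11]. Speed limits (rad/s): [2.57, 2.57, 3.14, 3.14, 3.14, 3.14].

## Interface

Orientations are given as [roll, pitch, yaw] about the fixed x, y, z axes, in that order (R = Rz(yaw) Ry(pitch) Rx(roll)).
In Python, from cell import robot gives the robot as it stands.
- The arm moves only by the tool apply_moves, never from a script. Its argument "motion" is text: rows parted by semicolons, each of 7 numbers parted by spaces: the opening in per cent of the stroke, from 0 (shut) to 100 (fully open), then the shift along the tool's x, y, z in cm, then the turn, a rotation vector about the tool's x, y, z in rad. A call has 1 to 20 rows; each row shifts and turns the commanded pose from where the row before left it, along the tool's axes as they then stand; what a row does not reach is not made up. A row lasts 1/8 s, in which the tool goes at most 62.5 mm and 10.7 degrees, less where a joint would pass 70% of its speed; a pose out of reach is approached as far as the arm can. A call with a gripper value outside its range is refused whole. The fingers move at their own pace and stop on an object; "force" is the grip in N (left out, the last holds). Time passes only in rows, so rows that do not move let the fingers close. It gives the time, the measured TCP pose, the force, the opening and the grip force at its end, in the units of the state.
- robot.observe(): the state, without advancing time (a new reading comes with each control period).
- robot.read_camera(name): name is "scene" or "top"; returns a dict with "img" (480x640x3 uint8, red, green, blue), "fovy" (degrees; the focal length in pixels is half the picture's height over the tangent of half this angle, whatever the lens; pixels are square), "cx", "cy" (the principal point, pixels), "R" (3x3) and "t" (3): a world point X has camera coordinates R X + t. Camera axes: x right, y down, z forward; pixel columns grow to the right and rows downward; lengths in m; the calibration is good to about 2 mm. A picture is of the moment at which its call begins. There is no depth.
- robot.hand_in(): hands the job in; it is judged then, once.
Trained networks look in a picture, given as the dict that the camera call returned (one of the last four; its "shot" number tells which), for a name from the list of things; names that differ only in an ending like _2 or _b are one class to them, and where a whole thing is asked for, a point or a joint stands for the part that bears it (a point fixed in the world has none). Each returns a list of dicts, best first, with "score" (0 to 1); they miss things now and then, are a little off and sometimes report something else, mostly with a low value. They report only what shows in the picture. A call takes as long as a camera call.
- robot.search_frame(target, picture): "centre" ([x, y, z] in m, in world coordinates, good to about 4 mm: the middle of the surface that is visible of it).
- robot.trace(target, picture): "pixels" (480x640 bool, what is visible of it).
The state is a dict: "time": time; "qpos": joint angles; "qvel": joint speeds; "joint_efforts": joint torques, N m; "tool_pos": TCP position; "tool_rot": TCP orientation; "contact_force": force on the tool from outside, world axes, zero at the start; "torque": the same for the moment, N m; "opening": finger opening in m; "grip_force": force on a finger pad.
Only numpy, scipy, OpenCV 4.12 (cv2) and the standard library are available. Lean on these libraries where they do the work, as an engineer would, in place of code of your own. Each camera call takes 0.05 s, during which the arm holds its last target. There are 200 camera calls.

## Task

Three identical closed tins of sugar discs stand on the pastry bench, and only their weight tells how full they are. Heft them, set the two lighter ones down gently for refilling, standing flat inside the rim of the empty sheet tray, and finish still holding the heaviest one up in the gripper, upright, at least 10 cm clear of the bench and touching nothing else. Keep the tins upright throughout and leave everything else where it stands.

Things in the scene. Friction and masses are not known exactly. Their poses are not given: they have to be found in the camera images.
- tin_a: one of three identical closed square tins of plain steel, 64 by 64 mm (x, y), 140 mm high, standing upright; the lid, which cannot be opened, is the top 18 mm and juts 1 mm. Origin: centre of the underside, z up. Grip it across two flat sides, below the lid. Weighs 0.17 to 0.64 kg by how full; the heaviest is at least 0.16 kg over each other one, and nothing else tells which it is
- tin_b: one of three identical closed square tins of plain steel, 64 by 64 mm (x, y), 140 mm high, standing upright; the lid, which cannot be opened, is the top 18 mm and juts 1 mm. Origin: centre of the underside, z up. Grip it across two flat sides, below the lid. Weighs 0.17 to 0.64 kg by how full; the heaviest is at least 0.16 kg over each other one, and nothing else tells which it is
- tin_c: one of three identical closed square tins of plain steel, 64 by 64 mm (x, y), 140 mm high, standing upright; the lid, which cannot be opened, is the top 18 mm and juts 1 mm. Origin: centre of the underside, z up. Grip it across two flat sides, below the lid. Weighs 0.17 to 0.64 kg by how full; the heaviest is at least 0.16 kg over each other one, and nothing else tells which it is
- tray: empty shallow aluminium sheet tray, the refill tray, fixed to the bench, outside 240 mm (its x) by 320 mm (its y), rim 20 mm high (23 mm over its rolled edge); inner floor 234 by 314 mm, 3 mm above the bench. Origin at the centre of its underside, on the bench. It lies to the robot's right, turned by up to 0.3 rad
- paper_cup: open brown paper cup, rim diameter 80 mm, 75 mm high; origin at the centre of its underside. A bystander: leave it alone
- cutter: plain steel ring cutter, diameter 50 mm, 30 mm high; origin at the centre of its underside. A bystander: leave it alone
- bowl: steel mixing bowl, rim diameter 170 mm, 60 mm high; origin at the centre of its underside. A bystander: leave it alone
- torch: black hand gas torch standing on its round 60 mm foot, about 135 mm high; origin at the centre of its underside. A bystander: leave it alone
- thermometer: black and red pistol thermometer lying on its side, 150 by 130 mm, 36 mm high; origin under the barrel, near its middle. A bystander: leave it alone
- scraper: bench scraper, steel blade with white grip, lying flat, 150 by 112 mm, 15 mm high; origin at the centre of its underside. A bystander: leave it alone
- colour: small green bottle, diameter 38 mm, 85 mm high; origin at the centre of its underside. A bystander: leave it alone

How it is judged:
By the outcome, as a careful person would: the job done as asked, in the order asked, and still so for the second after the job is handed in, while the arm keeps its last pose, push and grip.
It also fails if it takes over 72 s, if anything falls off the work surface, if the arm or the gripper's body presses on something with over 40 N, if the wrist force passes 120 N, or if a joint passes its speed limit or range.

## Working session

There is one attempt and no reset: what is moved stays moved. The work goes in short steps, Python scripts to look and compute and a tool call to move; the robot and the scene stay as the last step left them, time stands still between calls to the robot, and variables do not carry over. Pictures are saved under pics/ and viewed, at most 10 in all, crops included, and the job is handed in when it is done.

Besides the shell and the picture viewer there is one more tool, called after "Call:" as name(argument=value, ...) on one line, values as JSON. apply_moves: Moves the arm, as the interface text tells. Its arguments: {"type":"object","properties":{"motion":{"type":"string"},"force":{"type":"number"}},"required":["motion"]}

```bash
mkdir -p pics
cat > h.py <<'E'
import numpy as np,cv2
from cell import robot
def save(p,n): cv2.imwrite('pics/'+n,p['img'][:,:,::-1])
def K(p):
    f=240/np.tan(np.radians(p['fovy'])/2); return f
def ray(p,u,v,z):
    f=K(p);R=np.array(p['R']);t=np.array(p['t'])
    d=R.T@np.array([(u-p['cx'])/f,(v-p['cy'])/f,1]);c=-R.T@t
    return c+d*(z-c[2])/d[2]
def proj(p,X):
    x=np.array(p['R'])@np.array(X)+p['t'];f=K(p)
    return p['cx']+f*x[0]/x[2],p['cy']+f*x[1]/x[2]
E
python3 - <<'E'
from h import *
ps={n:robot.read_camera(n) for n in('top','scene')}
for n,p in ps.items():
    save(p,n+'0.png'); print(n,p['cx'],p['cy'],p['fovy'],-np.array(p['R']).T@p['t'])
    for o in 'tin_a tray paper_cup cutter bowl torch thermometer scraper colour'.split():
        for d in robot.search_frame(o,p): print(o,np.round(d['centre'],3),round(d['score'],2),np.round(proj(p,d['centre'])))
print(robot.observe())
E
```

```text
top 319.58556616211996 236.83366353248772 54.08881893409496 [0.43239744 0.09422371 1.14995454]
tin_a [0.443 0.3   0.134] 0.88 [230. 274.]
tin_a [0.647 0.175 0.139] 0.59 [287. 180.]
tin_a [0.378 0.127 0.141] 0.58 [310. 304.]
tray [ 0.522 -0.272  0.001] 0.85 [475. 239.]
tray [0.273 0.282 0.009] 0.37 [248. 346.]
paper_cup [0.703 0.036 0.023] 0.62 [348. 166.]
cutter [0.539 0.199 0.025] 0.68 [282. 234.]
bowl [0.61  0.449 0.023] 0.83 [178. 206.]
thermometer [0.416 0.46  0.036] 0.66 [171. 287.]
thermometer [ 0.749 -0.17   0.061] 0.65 [436. 142.]
scraper [0.271 0.281 0.013] 0.9 [248. 347.]
colour [ 0.748 -0.169  0.062] 0.78 [435. 142.]
scene 318.07309853960766 240.88302873216105 57.32118337686719 [ 0.92866697 -0.30687344  0.7397348 ]
tin_a [0.462 0.284 0.1  ] 0.89 [349. 171.]
tin_a [0.67  0.162 0.104] 0.69 [389. 252.]
tin_a [0.4   0.108 0.098] 0.67 [271. 197.]
tray [ 0.524 -0.283  0.002] 0.57 [152. 385.]
paper_cup [0.683 0.047 0.045] 0.96 [351. 311.]
cutter [0.531 0.194 0.02 ] 0.98 [343. 233.]
cutter [ 0.765 -0.18   0.057] 0.65 [292. 434.]
bowl [0.591 0.463 0.029] 0.73 [437. 185.]
bowl [ 0.7
[... 264 characters left out ...]
{'time': 1.0, 'qpos': array([ 1.17300344e+00,  3.41983430e-01,  1.52407464e+00, -1.87587477e-05,
        1.27536909e+00, -1.45989515e-01]), 'qvel': array([ 3.68685828e-04, -1.63803280e-03, -8.31227095e-05,  2.36858087e-03,
        3.86671744e-04,  1.49566020e-03]), 'joint_efforts': array([ 2.32327759e-03, -4.31132197e+01, -2.44484353e+01,  7.22171157e-02,
        4.79703373e-02, -9.11444147e-06]), 'tool_pos': array([0.13079843, 0.50848638, 0.22675798]), 'tool_rot': array([3.14143153e+00, 4.18302257e-05, 2.88979474e+00]), 'contact_force': array([-0.31909813,  0.61979791,  0.29072802]), 'torque': array([-0.03497717,  0.00808884, -0.0561651 ]), 'grip_force': 0.0, 'opening': 0.09153702174433342}
```

View pics/top0.png

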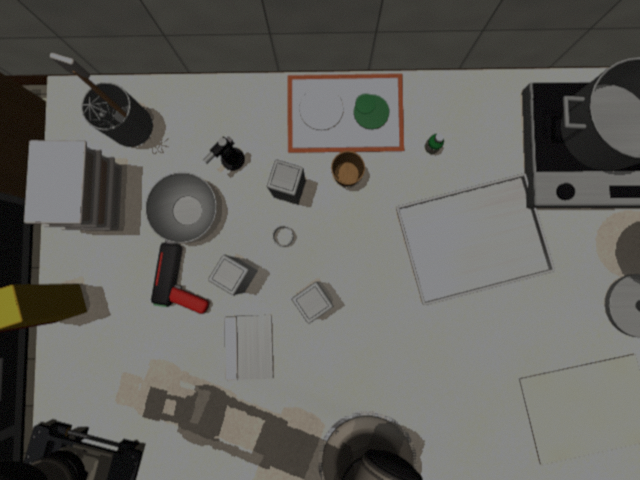

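View pics/scene0.png

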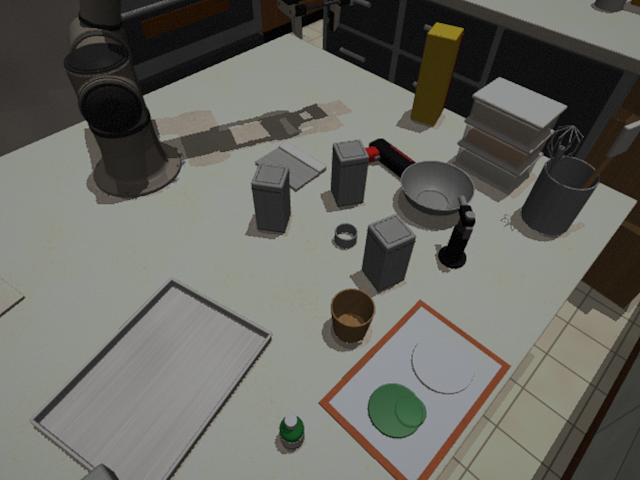

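Run:
```python
from h import *
p=robot.read_camera('top'); f=K(p)
g=cv2.cvtColor(p['img'],cv2.COLOR_RGB2GRAY)
def rect(m,z):
    m=m.astype(np.uint8); n,l,s,c=cv2.connectedComponentsWithStats(m)
    k=1+np.argmax(s[1:,4]); ys,xs=np.where(l==k)
    W=np.array([ray(p,x,y,z)[:2] for x,y in zip(xs,ys)],np.float32)
    return cv2.minAreaRect(W),s[k,4]
crops=[]
for d in robot.trace('tin_a',p):
    m=d['pixels'].astype(bool); 
    if m.sum()<100: continue
    th,_=cv2.threshold(g[m].reshape(-1,1),0,255,cv2.THRESH_OTSU)
    mm=cv2.morphologyEx((m&(g>th)).astype(np.uint8),cv2.MORPH_CLOSE,np.ones((5,5)))
    r,a=rect(mm,.14); print('tin',round(d['score'],2),r,a,th)
    ys,xs=np.where(m); cx,cy=int(xs.mean()),int(ys.mean())
    im=p['img'].copy()
    big=cv2.resize(im[cy-30:cy+30,cx-30:cx+30],None,fx=6,fy=6,interpolation=cv2.INTER_CUBIC)
    b=cv2.boxPoints(r); q=np.array([proj(p,[*x,.14]) for x in b])
    cv2.polylines(big,[np.int32((q-[cx-30-.5,cy-30-.5])*6)],True,(255,0,0),1); crops.append(big[:, :260] if 0 else cv2.resize(big,(260,260)))
d=robot.trace('tray',p)[0]; r,a=rect(d['pixels'],.02);print('tray',r,a)
big=cv2.resize(p['img'][165:315,385:565],(312,260)); q=np.array([proj(p,[*x,.02]) for x in cv2.boxPoints(r)])
cv2.polylines(big,[np.int32((q-[385,165])*260/150)],True,(255,0,0),1)
row=np.hstack(crops[:3]); row2=np.zeros_like(row); row2[:,:312]=big
cv2.imwrite('pics/crops.png',np.vstack([row,row2])[:,:,::-1])
s=robot.read_camera('scene')
for o in ('tin_a','torch','cutter'):
  for d in robot.search_frame(o,p): print(o,np.round(d['centre'],3))
```

```text
tin 0.98 ((0.44495058059692383, 0.30302441120147705), (0.0644703209400177, 0.07075269520282745), 58.42633819580078) 914 87.0
tin 0.69 ((0.3818340599536896, 0.12593957781791687), (0.06441962718963623, 0.06383651494979858), 36.023433685302734) 837 112.0
tin 0.59 ((0.6534518599510193, 0.17806096374988556), (0.07257911562919617, 0.06690162420272827), 72.75630950927734) 894 73.0
tin 0.58 ((0.7380616068840027, -0.1478874385356903), (0.016672225669026375, 0.03799023479223251), 3.1033403873443604) 75 84.0Traceback (most recent call last):
  File "<stdin>", line 21, in <module>
IndexError: list index out of range
```

```bash
cat > fit.py <<'E'
from h import *
from scipy.optimize import minimize
def sil(p,x,y,a,w=.066,l=.066,h=.14,z0=0):
    c,s=np.cos(a),np.sin(a)
    q=[proj(p,[x+c*i*w/2-s*j*l/2,y+s*i*w/2+c*j*l/2,z]) for i in(-1,1) for j in(-1,1) for z in(z0,z0+h)]
    hull=cv2.convexHull(np.float32(q)); m=np.zeros((480*4,640*4),np.uint8)
    cv2.fillConvexPoly(m,np.int32(np.round((hull+.5)*4*16)),1,shift=4)
    return cv2.resize(m.astype(np.float32),(640,480),interpolation=cv2.INTER_AREA)
def fit(pm,x0,**k):
    def cost(v):
        e=0
        for p,m in pm:
            s=sil(p,*v,**k); e+=1-np.minimum(s,m).sum()/np.maximum(s,m).sum()
        return e/len(pm)
    best=None
    for a in (x0[2],x0[2]+.3,x0[2]-.3):
        S=np.array([[x0[0],x0[1],a],[x0[0]+.01,x0[1],a],[x0[0],x0[1]+.01,a],[x0[0],x0[1],a+.15]])
        r=minimize(cost,S[0],method='Nelder-Mead',options=dict(initial_simplex=S,maxfev=150,xatol=2e-4,fatol=1e-4))
        if best is None or r.fun<best.fun: best=r
    return best.x,best.fun
def masks(o,p): return [d['pixels'].astype(np.float32) for d in robot.trace(o,p) if d['pixels'].sum()>100]
def pick(ms,p,guess,**k):
    s=sil(p,*guess,**k); b=[np.minimum(s,m).sum()/np.maximum(s,m).sum() for m in ms]
    return ms[int(np.argmax(b))] if b and max(b)>.4 else None
def fits(o,g,P,M,**k):
    out=[]
    for nm in P:
        m=pick(M[nm],P[nm],g,**k)
        if m is not None: out.append((P[nm],m))
    for sub in [out]+[[q] for q in out]:
        if sub: x,e=fit(sub,g,**k); print(o,len(sub),np.round(x,4),round(e,3))
    if not out: print(o,'none')
E
python3 - <<'E'
from fit import *
P={n:robot.read_camera(n) for n in('top','scene')}
M={n:masks('tin_a',P[n]) for n in P}
for g in ((.445,.303,1.02),(.382,.126,.63),(.65,.176,1.27)): fits('tin',g,P,M)
M={n:masks('tray',P[n]) for n in P}
fits('tray',(.522,-.272,.23),P,M,w=.24,l=.32,h=.023)
p=P['top']
for u,v in ((397,208),(523,178),(551,269),(425,303)): print(ray(p,u,v,.023)[:2])
c=[cv2.resize(p['img'][y-25:y+25,x-25:x+25],(260,260),interpolation=cv2.INTER_CUBIC) for x,y in((230,274),(312,302),(287,180))]
row=np.hstack(c); r2=np.zeros_like(row); r2[:,:312]=cv2.resize(p['img'][165:315,385:565],(312,260))
cv2.imwrite('pics/crops.png',np.vstack([row,r2])[:,:,::-1])
E
```

```text
tin 2 [0.4435 0.3043 0.9685] 0.061
tin 1 [0.4436 0.3039 1.0186] 0.062
tin 1 [0.4426 0.3059 0.944 ] 0.05
tin 2 [0.3816 0.1248 0.6186] 0.067
tin 1 [0.3819 0.1242 0.5889] 0.048
tin 1 [0.3805 0.1271 0.679 ] 0.064
tin 2 [0.6548 0.1813 1.2749] 0.069
tin 1 [0.6549 0.1808 1.2851] 0.072
tin 1 [0.6542 0.182  1.1426] 0.061
tray 2 [ 0.5239 -0.2645  0.247 ] 0.032
tray 1 [ 0.525  -0.2641  0.2556] 0.04
tray 1 [ 0.5238 -0.2641  0.2458] 0.022
[ 0.59873804 -0.0805029 ]
[ 0.66828663 -0.38659216]
[ 0.44794898 -0.44231938]
[ 0.37069119 -0.14115181]
```

View pics/crops.png

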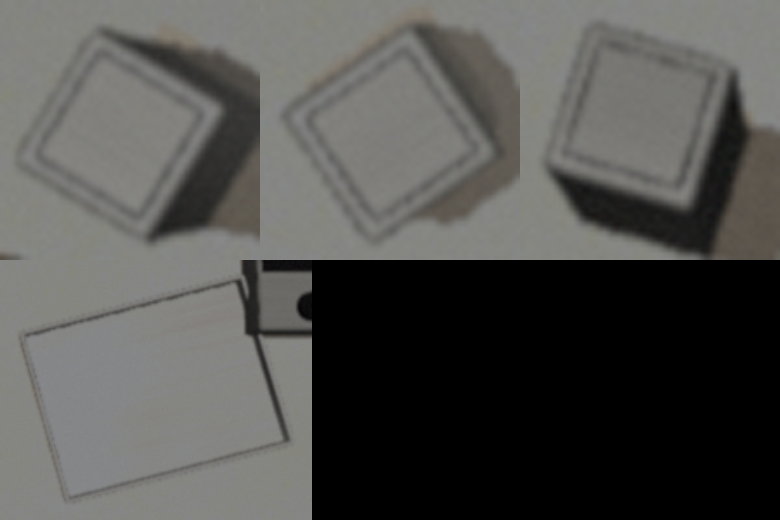

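```bash
cat > go.py <<'E'
import sys
from h import *
from scipy.spatial.transform import Rotation as Ro
def go(T,yaw,pos=None,rot=None):
    s=robot.observe(); pos=s['tool_pos'] if pos is None else pos; rot=s['tool_rot'] if rot is None else rot
    A=Ro.from_euler('xyz',rot);B=Ro.from_euler('xyz',[np.pi,0,yaw])
    rv=(A.inv()*B).as_rotvec(); d=B.inv().apply(np.array(T)-pos)*100
    print('turn',np.round(rv,3),'then shift cm',np.round(d,2))
if __name__=='__main__':
    a=list(map(float,sys.argv[1:])); s=robot.observe()
    print({k:np.round(s[k],4) for k in('time','tool_pos','tool_rot','contact_force','opening','grip_force')})
    go(a[:3],a[3])
E
python3 go.py .4435 .304 .20 2.59
```

```text
{'time': np.float64(1.45), 'tool_pos': array([0.1308, 0.5085, 0.2268]), 'tool_rot': array([3.1414, 0.    , 2.8898]), 'contact_force': array([ 0.1985,  0.9681, -0.5102]), 'opening': np.float64(0.0916), 'grip_force': np.float64(0.0)}
turn [ 0.  -0.   0.3] then shift cm [-37.35  -1.03   2.68]
```

Call:
apply_moves(motion="100 0 0 0 0 0 0.15; 100 0 0 0 0 0 0.15; 100 -4.15 -0.1 0.3 0 0 0; 100 -4.15 -0.1 0.3 0 0 0; 100 -4.15 -0.1 0.3 0 0 0; 100 -4.15 -0.1 0.3 0 0 0; 100 -4.15 -0.1 0.3 0 0 0; 100 -4.15 -0.1 0.3 0 0 0; 100 -4.15 -0.1 0.3 0 0 0; 100 -4.15 -0.1 0.3 0 0 0; 100 -4.15 -0.2 0.3 0 0 0; 100 0 0 0 0 0 0; 100 0 0 0 0 0 0", force=25)

```text
time: 3.08
tool_pos: [0.4432, 0.3043, 0.1996]
tool_rot: [-3.141, -0.001, 2.589]
contact_force: [-0.5, 0.3, -0.3]
opening: 0.0918
grip_force: 0.0
```

```bash
python3 go.py .4435 .304 .08 2.59
```

```text
{'time': np.float64(3.075), 'tool_pos': array([0.4432, 0.3043, 0.1996]), 'tool_rot': array([-3.1414e+00, -7.0000e-04,  2.5894e+00]), 'contact_force': array([-0.525 ,  0.2988, -0.2991]), 'opening': np.float64(0.0918), 'grip_force': np.float64(0.0)}
turn [-0.    -0.001 -0.001] then shift cm [-4.000e-02 -1.000e-02  1.196e+01]
```

Call:
apply_moves(motion="100 0 0 3 0 0 0; 100 0 0 3 0 0 0; 100 0 0 3 0 0 0; 100 0 0 2 0 0 0; 100 0 0 1 0 0 0; 100 0 0 0 0 0 0; 0 0 0 0 0 0 0; 0 0 0 0 0 0 0; 0 0 0 0 0 0 0; 0 0 0 0 0 0 0; 0 0 0 0 0 0 0; 0 0 0 0 0 0 0", force=30)

```text
time: 4.58
tool_pos: [0.4438, 0.3042, 0.0801]
tool_rot: [3.141, 0.0, 2.59]
contact_force: [-0.4, -0.7, 5.1]
opening: 0.0652
grip_force: 30.0
```

Call:
apply_moves(motion="0 0 0 -0.5 0 0 0; 0 0 0 -1 0 0 0; 0 0 0 -1 0 0 0; 0 0 0 -0.5 0 0 0; 0 0 0 0 0 0 0; 0 0 0 0 0 0 0; 0 0 0 0 0 0 0; 0 0 0 0 0 0 0")

```text
time: 5.58
tool_pos: [0.4435, 0.3041, 0.1095]
tool_rot: [-3.141, -0.0, 2.59]
contact_force: [-0.8, 0.1, -1.5]
opening: 0.0652
grip_force: 30.0
```

```bash
cat > w.py <<'E'
from h import *
F=[]
for i in range(6):
    p=robot.read_camera('scene'); s=robot.observe(); F.append([*s['contact_force'],*s['torque']])
print(np.round(np.mean(F,0),2),np.round(np.std(F,0),2),s['opening'],s['tool_pos'],s['time'])
E
python3 w.py
python3 - <<'E'
from h import *
p=robot.read_camera('scene'); cv2.imwrite('pics/lift1.png',p['img'][100:340,150:470,::-1])
E
```

```text
[ 0.09 -0.01 -2.36 -0.03 -0.01 -0.02] [0.49 0.34 0.33 0.01 0.03 0.02] 0.06527299435218595 [0.44359987 0.30417204 0.10970521] 5.875
```

View pics/lift1.png

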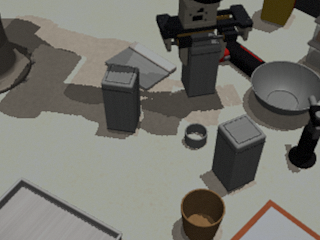

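Call:
apply_moves(motion="0 0 0 -3 0 0 0; 0 0 0 -4 0 0 0; 0 0 0 -4 0 0 0; 0 0 0 -4 0 0 0; 0 0 0 -1 0 0 0; 0 0 0 0 0 0 0.15; 0 0 0 0 0 0 0.155; 0 0 0 0 0 0 0.155; 0 0 0 0 0 0 0.155; 0 0 0 0 0 0 0.155; 0 0 0 0 0 0 0; 0 0 0 0 0 0 0")

```text
time: 7.42
tool_pos: [0.4434, 0.304, 0.2689]
tool_rot: [-3.14, 0.0, 1.823]
contact_force: [0.9, -1.1, -1.8]
opening: 0.0651
grip_force: 30.0
```

```bash
python3 go.py .540 -.3275 .27 1.819
```

```text
{'time': np.float64(7.425), 'tool_pos': array([0.4434, 0.304 , 0.2689]), 'tool_rot': array([-3.1402e+00,  3.0000e-04,  1.8228e+00]), 'contact_force': array([ 0.891 , -1.1084, -1.8383]), 'opening': np.float64(0.0651), 'grip_force': np.float64(30.001)}
turn [-0.001  0.     0.004] then shift cm [-63.59  -6.14  -0.11]
```

Call:
apply_moves(motion="0 -2 -0.2 0 0 0 0; 0 -3.6 -0.34 0 0 0 0; 0 -4.5 -0.45 0 0 0 0; 0 -4.5 -0.45 0 0 0 0; 0 -4.5 -0.45 0 0 0 0; 0 -4.5 -0.45 0 0 0 0; 0 -4.5 -0.45 0 0 0 0; 0 -4.5 -0.45 0 0 0 0; 0 -4.5 -0.45 0 0 0 0; 0 -4.5 -0.45 0 0 0 0; 0 -4.5 -0.4 0 0 0 0; 0 -4.5 -0.4 0 0 0 0; 0 -4.5 -0.4 0 0 0 0; 0 -4.5 -0.4 0 0 0 0; 0 -3 -0.3 0 0 0 0; 0 -1 -0.05 0 0 0 0; 0 0 0 0 0 0 0; 0 0 0 0 0 0 0")

```text
time: 9.68
tool_pos: [0.5412, -0.3261, 0.2699]
tool_rot: [3.141, -0.0, 1.821]
contact_force: [-0.2, -0.7, -2.3]
opening: 0.0652
grip_force: 30.0
```

```bash
python3 go.py .540 -.3275 .083 1.819;python3 w.py
python3 - <<'E'
from h import *
p=robot.read_camera('scene'); cv2.imwrite('pics/tray1.png',p['img'][:,:,::-1])
E
```

```text
{'time': np.float64(9.675), 'tool_pos': array([ 0.5412, -0.3261,  0.2699]), 'tool_rot': array([ 3.1415e+00, -4.0000e-04,  1.8211e+00]), 'contact_force': array([-0.1678, -0.7083, -2.264 ]), 'opening': np.float64(0.0652), 'grip_force': np.float64(30.0019)}
turn [ 0.    -0.     0.002] then shift cm [-0.11 -0.15 18.69]
[-0.29 -0.04 -2.2  -0.07  0.02 -0.  ] [0.49 0.32 0.41 0.02 0.03 0.02] 0.06532655152920061 [ 0.54145346 -0.32665877  0.26995143] 9.975
```

View pics/tray1.png

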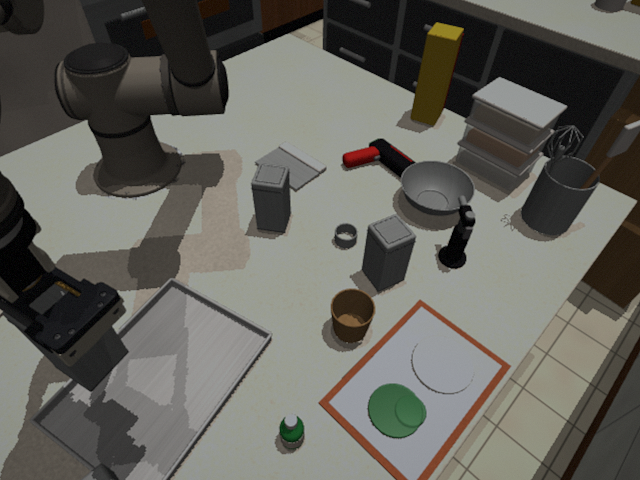

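Call:
apply_moves(motion="0 0 0 3 0 0 0; 0 0 0 4 0 0 0; 0 0 0 4 0 0 0; 0 0 0 3.5 0 0 0; 0 0 0 2 0 0 0; 0 0 0 1 0 0 0; 0 0 0 0.5 0 0 0; 0 0 0 0.2 0 0 0; 0 0 0 0.2 0 0 0; 0 0 0 0.1 0 0 0; 0 0 0 0.1 0 0 0; 0 0 0 0 0 0 0; 0 0 0 0 0 0 0")

```text
time: 11.65
tool_pos: [0.5413, -0.3273, 0.0837]
tool_rot: [3.141, 0.0, 1.82]
contact_force: [0.5, -0.6, -2.8]
opening: 0.0653
grip_force: 30.0
```

Call:
apply_moves(motion="0 0 0 0.05 0 0 0; 0 0 0 0.05 0 0 0; 0 0 0 0 0 0 0; 0 0 0 0 0 0 0")

```text
time: 12.15
tool_pos: [0.5414, -0.3275, 0.0832]
tool_rot: [3.141, 0.001, 1.82]
contact_force: [-1.8, -0.2, 3.8]
opening: 0.0649
grip_force: 30.0
```

```bash
python3 w.py
```

```text
[-1.99 -0.49  5.28 -0.15  0.33  0.01] [0.48 0.4  0.65 0.04 0.02 0.02] 0.06498838750565193 [ 0.54144876 -0.32748273  0.08317671] 12.45
```

Call:
apply_moves(motion="70 0 0 0 0 0 0; 100 0 0 0 0 0 0; 100 0 0 0 0 0 0; 100 0 0 -0.5 0 0 0; 100 0 0 -3 0 0 0; 100 0 0 -5 0 0 0; 100 0 0 -5 0 0 0; 100 0 0 0 0 0 -0.18; 100 0 0 0 0 0 -0.18; 100 0 0 0 0 0 0; 100 0 0 0 0 0 0")

```text
time: 13.82
tool_pos: [0.5413, -0.3272, 0.2176]
tool_rot: [3.141, -0.0, 2.176]
contact_force: [-0.1, 0.0, -0.3]
opening: 0.092
grip_force: 0.0
```

```bash
python3 go.py .3815 .1247 .20 2.18; python3 w.py
python3 - <<'E'
from fit import *
P={n:robot.read_camera(n) for n in('top','scene')}
M={n:masks('tin_a',P[n]) for n in P}
for g in ((.54,-.3275,.248),(.382,.126,.61),(.655,.181,1.26)): fits('tin',g,P,M)
E
```

```text
{'time': np.float64(13.825), 'tool_pos': array([ 0.5413, -0.3272,  0.2176]), 'tool_rot': array([ 3.1415e+00, -3.0000e-04,  2.1764e+00]), 'contact_force': array([-0.1345,  0.004 , -0.3098]), 'opening': np.float64(0.092), 'grip_force': np.float64(0.0)}
turn [ 0.    -0.    -0.004] then shift cm [46.2  12.75  1.76]
[-0.06 -0.14  0.02 -0.06  0.02  0.01] [0.25 0.53 0.15 0.03 0.03 0.02] 0.09179073685290463 [ 0.54131561 -0.32722577  0.21757847] 14.125
tin 2 [ 0.5406 -0.3251  0.2197] 0.091
tin 1 [ 0.5411 -0.326   0.2355] 0.057
tin 1 [ 0.5393 -0.3246  0.2111] 0.115
tin 2 [0.3823 0.1249 0.6318] 0.067
tin 1 [0.382  0.1247 0.5997] 0.06
tin 1 [0.3823 0.125  0.6675] 0.065
tin 2 [0.6546 0.1824 1.2635] 0.059
tin 1 [0.6541 0.1819 1.2634] 0.071
tin 1 [0.6544 0.1824 1.2478] 0.046
```

Call:
apply_moves(motion="100 3 0.85 0 0 0 0; 100 4.2 1.2 0.2 0 0 0; 100 4.5 1.2 0.2 0 0 0; 100 4.5 1.2 0.2 0 0 0; 100 4.5 1.2 0.2 0 0 0; 100 4.5 1.2 0.2 0 0 0; 100 4.5 1.2 0.2 0 0 0; 100 4.5 1.2 0.2 0 0 0; 100 4.5 1.2 0.2 0 0 0; 100 4.5 1.2 0.15 0 0 0; 100 3 1 0 0 0 0; 100 0 0 0 0 0 0; 100 0 0 0 0 0 0")

```text
time: 15.95
tool_pos: [0.3811, 0.1237, 0.2004]
tool_rot: [3.141, 0.001, 2.18]
contact_force: [-0.8, 0.1, -1.6]
opening: 0.0918
grip_force: 0.0
```

```bash
python3 go.py .3818 .1247 .08 2.18
```

```text
{'time': np.float64(15.95), 'tool_pos': array([0.3811, 0.1237, 0.2004]), 'tool_rot': array([3.1412e+00, 5.0000e-04, 2.1801e+00]), 'contact_force': array([-0.786 ,  0.1393, -1.6026]), 'opening': np.float64(0.0918), 'grip_force': np.float64(0.0)}
turn [0.    0.001 0.   ] then shift cm [ 0.04  0.12 12.04]
```

Call:
apply_moves(motion="100 0 0.1 3 0 0 0; 100 0 0 4 0 0 0; 100 0 0 3 0 0 0; 100 0 0 1.5 0 0 0; 100 0 0 0.5 0 0 0; 100 0 0 0 0 0 0; 0 0 0 0 0 0 0; 0 0 0 0 0 0 0; 0 0 0 0 0 0 0; 0 0 0 0 0 0 0; 0 0 0 0 0 0 0; 0 0 0 0 0 0 0; 0 0 0 -0.5 0 0 0; 0 0 0 -1 0 0 0; 0 0 0 -1 0 0 0; 0 0 0 -0.5 0 0 0; 0 0 0 0 0 0 0; 0 0 0 0 0 0 0; 0 0 0 0 0 0 0")

```text
time: 18.32
tool_pos: [0.3814, 0.1246, 0.11]
tool_rot: [-3.141, -0.0, 2.18]
contact_force: [-0.1, 0.2, -3.0]
opening: 0.0651
grip_force: 29.9
```

```bash
python3 w.py
```

```text
[-0.29  0.16 -2.93 -0.05  0.02  0.01] [0.41 0.4  0.77 0.04 0.04 0.03] 0.0654572192265815 [0.38156522 0.12463762 0.11013201] 18.625
```

Call:
apply_moves(motion="0 0 0 -2 0 0 0; 0 0 0 -3 0 0 0; 0 0 0 -3 0 0 0; 0 0 0 -1 0 0 0; 0 0 0 0 0 0 0.12; 0 0 0 0 0 0 0.12; 0 0 0 0 0 0 0.12; 0 0 0 0 0 0 0; 0 0 0 0 0 0 0")

```text
time: 19.75
tool_pos: [0.3814, 0.1246, 0.1997]
tool_rot: [-3.141, -0.0, 1.822]
contact_force: [-0.7, 0.1, -4.4]
opening: 0.0651
grip_force: 30.0
```

```bash
python3 go.py .508 -.2015 .20 1.819; python3 w.py
```

```text
{'time': np.float64(19.75), 'tool_pos': array([0.3814, 0.1246, 0.1997]), 'tool_rot': array([-3.1407e+00, -2.0000e-04,  1.8221e+00]), 'contact_force': array([-0.6846,  0.1004, -4.3715]), 'opening': np.float64(0.0651), 'grip_force': np.float64(29.9644)}
turn [-0.001 -0.     0.003] then shift cm [-3.472e+01  4.260e+00 -3.000e-02]
[ 0.01 -0.05 -3.43 -0.09  0.02  0.02] [0.31 0.36 0.49 0.04 0.01 0.03] 0.06526728098664351 [0.38162226 0.12464755 0.20019751] 20.05
```

```bash
sed -i 's/range(6)/range(24)/' w.py; python3 w.py
```

```text
[ 0.08 -0.05 -3.2  -0.08  0.02  0.  ] [0.5  0.52 0.37 0.03 0.04 0.03] 0.06526587707338206 [0.38159668 0.12464592 0.20019785] 21.25
```

Call:
apply_moves(motion="0 -2 0.3 0 0 0 0; 0 -4 0.5 0 0 0 0; 0 -4.5 0.5 0 0 0 0; 0 -4.5 0.5 0 0 0 0; 0 -4.5 0.5 0 0 0 0; 0 -4.5 0.5 0 0 0 0; 0 -4.5 0.5 0 0 0 0; 0 -4 0.5 0 0 0 0; 0 -2 0.4 0 0 0 0; 0 0 0 0 0 0 0; 0 0 0 4 0 0 0; 0 0 0 4 0 0 0; 0 0 0 2 0 0 0; 0 0 0 1 0 0 0; 0 0 0 0.3 0 0 0; 0 0 0 0.2 0 0 0; 0 0 0 0.1 0 0 0; 0 0 0 0 0 0 0; 0 0 0 0 0 0 0")

```text
time: 23.62
tool_pos: [0.5075, -0.1994, 0.0845]
tool_rot: [3.141, 0.0, 1.82]
contact_force: [0.4, 0.3, -2.2]
opening: 0.0653
grip_force: 30.0
```

```bash
python3 go.py .508 -.2015 .083 1.819
```

```text
{'time': np.float64(23.625), 'tool_pos': array([ 0.5075, -0.1994,  0.0845]), 'tool_rot': array([3.1412e+00, 2.0000e-04, 1.8197e+00]), 'contact_force': array([ 0.3662,  0.2518, -2.2451]), 'opening': np.float64(0.0653), 'grip_force': np.float64(29.9804)}
turn [0.    0.    0.001] then shift cm [-0.21  0.    0.15]
```

Call:
apply_moves(motion="0 0 0 0.05 0 0 0; 0 0 0 0.05 0 0 0; 0 0 0 0.05 0 0 0; 0 0 0 0 0 0 0; 0 0 0 0 0 0 0")

```text
time: 24.25
tool_pos: [0.5076, -0.1999, 0.0835]
tool_rot: [3.141, 0.001, 1.82]
contact_force: [-2.4, -1.1, 5.6]
opening: 0.0654
grip_force: 30.0
```

Call:
apply_moves(motion="70 0 0 0 0 0 0; 100 0 0 0 0 0 0; 100 0 0 0 0 0 0; 100 0 0 -0.5 0 0 0; 100 0 0 -3 0 0 0; 100 0 0 -5 0 0 0; 100 0 0 -5 0 0 0; 100 0 0 0 0 0 0.14; 100 0 0 0 0 0 0.14; 100 0 0 0 0 0 0.14; 100 0 0 0 0 0 0.14; 100 0 0 0 0 0 0; 100 0 0 0 0 0 0")

```text
time: 25.88
tool_pos: [0.5073, -0.1993, 0.2178]
tool_rot: [3.142, -0.0, 1.263]
contact_force: [0.1, 0.0, 0.5]
opening: 0.0925
grip_force: 0.0
```

```bash
python3 go.py .6545 .182 .21 1.26;  python3 - <<'E'
from fit import *
P={n:robot.read_camera(n) for n in('top','scene')}
M={n:masks('tin_a',P[n]) for n in P}
for g in ((.54,-.3275,.248),(.508,-.2,.248),(.655,.181,1.26)): fits('tin',g,P,M)
E
```

```text
{'time': np.float64(25.875), 'tool_pos': array([ 0.5073, -0.1993,  0.2178]), 'tool_rot': array([ 3.1415e+00, -1.0000e-04,  1.2625e+00]), 'contact_force': array([0.1264, 0.0101, 0.5393]), 'opening': np.float64(0.0925), 'grip_force': np.float64(0.0)}
turn [ 0.    -0.     0.003] then shift cm [40.8   2.35  0.78]
tin 1 [ 0.5404 -0.3249  0.1982] 0.049
tin 1 [ 0.5404 -0.3249  0.1982] 0.049
tin 2 [ 0.5068 -0.1989  0.2103] 0.23
tin 1 [ 0.5067 -0.1937  0.2611] 0.297
tin 1 [ 0.5068 -0.1993  0.1545] 0.151
tin 2 [0.6541 0.1823 1.2652] 0.066
tin 1 [0.6538 0.1814 1.299 ] 0.075
tin 1 [0.6538 0.1834 1.2619] 0.051
```

Call:
apply_moves(motion="100 2.8 0.2 0 0 0 0; 100 4.2 0.25 0 0 0 0; 100 4.5 0.25 0.1 0 0 0; 100 4.5 0.25 0.1 0 0 0; 100 4.5 0.25 0.1 0 0 0; 100 4.5 0.25 0.1 0 0 0; 100 4.5 0.25 0.1 0 0 0; 100 4.5 0.25 0.1 0 0 0; 100 4.3 0.25 0.1 0 0 0; 100 2.5 0.15 0.1 0 0 0; 100 0 0 0 0 0 0; 100 0 0 0 0 0 0")

```text
time: 27.58
tool_pos: [0.6543, 0.1811, 0.2096]
tool_rot: [-3.141, 0.001, 1.26]
contact_force: [0.8, 0.4, -0.3]
opening: 0.0919
grip_force: 0.0
```

```bash
python3 go.py .6543 .182 .08 1.26
```

```text
{'time': np.float64(27.575), 'tool_pos': array([0.6543, 0.1811, 0.2096]), 'tool_rot': array([-3.1412e+00,  6.0000e-04,  1.2598e+00]), 'contact_force': array([ 0.7512,  0.3736, -0.2668]), 'opening': np.float64(0.0919), 'grip_force': np.float64(0.0)}
turn [-0.     0.001 -0.   ] then shift cm [ 0.09 -0.03 12.96]
```

Call:
apply_moves(motion="100 0.1 0 4 0 0 0; 100 0 0 4 0 0 0; 100 0 0 3 0 0 0; 100 0 0 1.5 0 0 0; 100 0 0 0.45 0 0 0; 100 0 0 0 0 0 0; 0 0 0 0 0 0 0; 0 0 0 0 0 0 0; 0 0 0 0 0 0 0; 0 0 0 0 0 0 0; 0 0 0 0 0 0 0; 0 0 0 0 0 0 0; 0 0 0 -0.5 0 0 0; 0 0 0 -1 0 0 0; 0 0 0 -1 0 0 0; 0 0 0 -0.5 0 0 0; 0 0 0 0 0 0 0; 0 0 0 0 0 0 0; 0 0 0 0 0 0 0", force=35)

```text
time: 29.95
tool_pos: [0.6546, 0.1828, 0.1098]
tool_rot: [-3.141, 0.0, 1.26]
contact_force: [0.4, 0.4, -5.6]
opening: 0.0649
grip_force: 35.0
```

```bash
python3 w.py
```

```text
[-0.04 -0.11 -5.65 -0.09  0.07 -0.  ] [0.48 0.5  0.41 0.03 0.04 0.03] 0.06523995191817773 [0.65485338 0.18282707 0.11021855] 31.15
```

Call:
apply_moves(motion="0 0 0 -2 0 0 0; 0 0 0 -3 0 0 0; 0 0 0 -3 0 0 0; 0 0 0 -3 0 0 0; 0 0 0 -2 0 0 0; 0 0 0 -1 0 0 0; 0 0 0 0 0 0 0; 0 0 0 0 0 0 0; 0 0 0 0 0 0 0; 0 0 0 0 0 0 0")

```text
time: 32.4
tool_pos: [0.6547, 0.1828, 0.2496]
tool_rot: [-3.141, 0.0, 1.26]
contact_force: [0.1, -0.3, -5.4]
opening: 0.0653
grip_force: 35.0
```

```bash
python3 go.py .6543 .182 .25 1.26
python3 - <<'E'
from fit import *
P={n:robot.read_camera(n) for n in('top','scene')}
a=cv2.resize(P['top']['img'],(400,300));b=cv2.resize(P['scene']['img'],(400,300))
cv2.imwrite('pics/fin.png',np.hstack([a,b])[:,:,::-1])
M={n:masks('tin_a',P[n]) for n in P}
for g in ((.54,-.3275,.248),(.508,-.2,.248)): fits('tin',g,P,M)
E
```

```text
{'time': np.float64(32.4), 'tool_pos': array([0.6547, 0.1828, 0.2496]), 'tool_rot': array([-3.1406e+00,  4.0000e-04,  1.2598e+00]), 'contact_force': array([ 0.0849, -0.3136, -5.425 ]), 'opening': np.float64(0.0653), 'grip_force': np.float64(35.006)}
turn [-0.001  0.    -0.   ] then shift cm [-0.09 -0.02 -0.04]
tin 1 [ 0.5397 -0.3248  0.2202] 0.043
tin 1 [ 0.5397 -0.3248  0.2202] 0.043
tin 2 [ 0.5066 -0.1996  0.2009] 0.06
tin 1 [ 0.5071 -0.2     0.2241] 0.066
tin 1 [ 0.5056 -0.1993  0.1511] 0.041
```

View pics/fin.png

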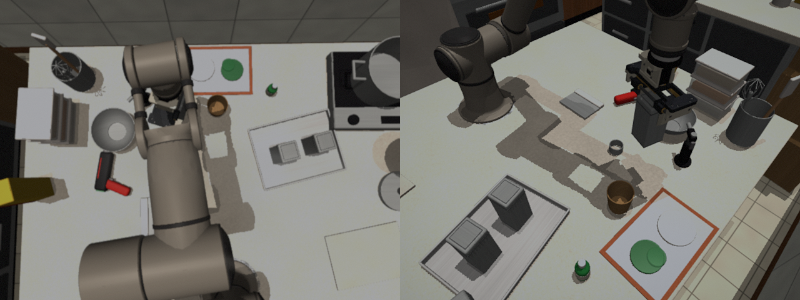

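The final picture shows both light tins standing inside the tray rim, at about (285,152) and (318,142) in the left half. The heavy tin is held upright, with its underside about 17 cm up, and the other things have not moved.

```bash
python3 -c "
from cell import robot
print(robot.hand_in())"
```

```text
the job is handed in; nothing more can be done
None
```

The job is handed in: the two lighter tins (about 0.23 kg and 0.33 kg) stand flat in the tray, and the heaviest (about 0.58 kg) is held upright about 17 cm above the bench, after about 32 s of the 72 s allowed.

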